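# Measure a marked shelf panel with a square and a sprung slide gauge

## Robot

A 6-joint arm with a two-finger parallel gripper is mounted at the origin on the work surface. World frame = base frame: x ahead of the robot, y to its left, z up, the work surface at z = 0. Lengths are in mm, angles in rad, forces in N, time in s.
With the tool pointing down it reaches from about 300 to 775 mm from the base axis. Payload 14.6 kg.
Tool frame: the origin (TCP) lies midway between the tips of the shut fingers; the grasp point (between the pads) lies grasp_offset behind it (grasp_offset is the distance from the TCP to the grasp point, in mm); z points along the fingers, y is the line along which they close (so a half turn about z gives the same grasp; the last joint's range is limited). The gripper opens to 94 mm and grips with 3 to 60 N. Pads are 16 mm wide; open, the fingers measure 119 mm over their backs; the gripper's body (75 mm by 177 mm) begins 78 mm behind the grasp point.
Start: joints at [-1.233, 0.3, 1.521, -0, 1.321, -0.067], TCP at [216.601, -505.542, 205.446] pointing down, gripper open.
Joint ranges: [-3.03, 3.03], [-0.79, 2.21], [0.23, 2.52], [-1.04, 4.18], [0, 3.07], [-2.55, 2.55]. Speed limits (rad/s): [2.22, 2.22, 2.57, 3.14, 3.14, 3.14].

## Interface

Orientations are given as [roll, pitch, yaw] about the fixed x, y, z axes, in that order (R = Rz(yaw) Ry(pitch) Rx(roll)).
In Python, from cell import * gives the robot as it stands. The module is installed in compiled form; this text tells all that it offers.
- The arm moves only by the shell command python3 -m jog 'ROWS' [FORCE]. ROWS is JSON, a list of rows, each a list of 3 entries, a list of its own where there are three numbers: the finger opening in mm, from 0 to 94, then the shift along the tool's x, y, z in units of 50 mm (1.0 is 50 mm), then the turn about the tool's z in units of 180 degrees (1.0 is 180 degrees). In form: [[fingers, [dx, dy, dz], twist], ...]. A call has 1 to 20 rows; each row shifts and turns the commanded pose from where the row before left it, along the tool's axes as they then stand; what a row does not reach is not made up. A row lasts 1/10 s, in which the tool goes at most 50 mm and 8.59 degrees, less where a joint would pass 70% of its speed; a pose out of reach is approached as far as the arm can. A call with a number of a shift or a turn outside -1 to 1 is refused whole. A call with a gripper value outside its range is refused whole. The fingers move at their own pace and stop on an object; FORCE is the grip in N (left out, the last holds). Time passes only in rows, so rows that do not move let the fingers close. It gives the time, the measured TCP pose, the force, the opening and the grip force at its end, in the units of the state.
- read_state(): the state, without advancing time (a new reading comes with each control period).
- camera(name): name is "scene" or "top" or "wrist"; returns the picture (480x640x3 uint8, red, green, blue); there is no depth.
- calibration(name): a dict with "mtx" (3x3 intrinsics, pixels), "distortion" ([k1, k2, p1, p2, k3] as OpenCV has them; the pictures are not rectified), "cam_to_world" (4x4, takes a point from camera to world coordinates); the wrist camera has in their place "hand_eye" (4x4, takes a point from camera to tool coordinates, whose origin is the TCP and whose axes are the flange's). Camera axes: x right, y down, z forward; pixel columns grow to the right and rows downward; lengths in mm; the calibration is good to about 2 mm. A picture is of the moment at which its call begins: read the wrist's pose just before it. calibration takes no time and is no camera call.
- sign_off(): hands the job in; it is judged then, once.
Trained networks look in the newest picture that a camera, given by its name, has taken for a name from the list of things; names that differ only in an ending like _2 or _b are one class to them, and where a whole thing is asked for, a point or a joint stands for the part that bears it (a point fixed in the world has none). Each returns a list of dicts, best first, with "conf" (0 to 1); they miss things now and then, are a little off and sometimes report something else, mostly with a low value. They report only what shows in the picture. A call takes as long as a camera call.
- regions_of(camera, query): "pixels" (480x640 bool, what is visible of it) and "rect" ([centre column, centre row, width, height] in pixels, round what is visible of it).
The state is a dict: "clock": time; "joints": joint angles; "qd": joint speeds; "effort": joint torques, N m; "eef_pos": TCP position; "eef_rot": TCP orientation; "wrist_force": force on the tool from outside, world axes, zero at the start; "moment": the same for the moment, N m; "finger_gap": finger opening in mm; "finger_force": force on a finger pad.
Only numpy, scipy, OpenCV 4.12 (cv2) and the standard library are available. Lean on these libraries where they do the work, as an engineer would, in place of code of your own. Each camera call takes 0.05 s, during which the arm holds its last target. There are 200 camera calls.

## Task

Lay the square with its stock flush against the front edge of the clamped grey shelf panel and the outer edge of its blade on the black line, and let go of it. Then pull the sprung rule out until its hook comes up to the blade, hold it there for the reading (at least 0.7 s), and release it so that it runs home. Leave the square lying true on the line, the rule home, and the pipe fittings and carton where they are.

Things in the scene. Friction and masses are not known exactly. Their poses are not given: they have to be found in the camera images.
- panel: Grey shelf panel clamped flat on the bench, fixed: 150 (x) x 360 (y) x 20 mm thick; origin at the centre of its underside. Front edge: the long face towards the robot, at its x = -75 mm. A black gauge housing, 50 (x) x 70 (y) mm, to 60 mm above the bench, stands on its +y end (y 110 to 180 mm). Clamps up to 48 mm high at its rear corners (x over 54, |y| over 157 mm)
- mark: Black line drawn straight across the panel's top from front edge to rear, 3 mm wide; origin at the middle of the line on the panel's top, its x axis along the line and parallel to the panel's x. It lies at a different place along the panel each time
- square: Loose L-shaped square, about 0.45 kg. Stock: aluminium bar 24 (x) x 120 (y) x 25 mm high; origin under its centre. On it a dark wooden grip rail 14 (x) x 90 (y) mm, heights 25 to 57 mm: pinch across the 14 mm. Steel blade 32 mm wide, 4 mm thick, heights 21 to 25 mm, runs from the stock's +x face (x = 12 mm) at its +y end to x = 152 mm; outer edge at y = +60 mm. Laid, it spans the panel's top
- face_left (a point): Point on the square's +x stock face near the blade end (x 12, y 55, z 10 mm in the square's frame)
- face_right (a point): Point on the square's +x stock face near the other end (x 12, y -55, z 10 mm in the square's frame)
- blade_edge (a point): Point on the outer (+y) edge of the square's blade, half way along it (x 87, y 60, z 23 mm in the square's frame)
- rule (a joint): Pull-out of the sprung steel rule, m: 0 = home in the housing, 0.155 = fully out; it moves along the panel's -y direction. The spring pulls it back with 2.5 N at home and about 7 N at 0.13 m
- hook (a point): Centre of the hook's face: flat front end (panel's -y side) of the rule, which comes up to the blade; 26 mm above the bench, on the panel's middle line (panel x = 0), at panel y = 70 mm when home. The hook foot is 24 mm wide (panel x), heights 21.5 to 30.5 mm
- tab (a point): Top centre of the upright pull tab on the hook, 66 mm above the bench, 7 mm behind the hook face (panel +y) and moving with it. The tab is 16 (panel x) x 14 mm (panel y) and stands free from 30 to 66 mm above the bench. Pinch it across its 16 mm
- coupling: Bystander: white plastic pipe coupling standing on end, 60 mm across, 65 mm high, origin at its foot
- tee: Bystander: white plastic pipe tee lying flat, 100 mm long, 47 mm high, origin underneath its middle
- carton: Bystander: brown stock carton 90 x 120 x 80 mm high, origin underneath its centre

How it is judged (in metres and radians):
On the way, in this order (a step that is already met when the one before it is completed fails the run):
1. The square lies released on the bench with its stock flush to the panel's front edge and its blade's outer edge on the black line (x of face_left in the frame of panel between -0.0775 and -0.0725 m and x of face_right in the frame of panel between -0.0775 and -0.0725 m and y of blade_edge in the frame of mark between -0.004 and 0.004 m and height (world z) of each of face_left, face_right below 0.014 m and angle between square's own z axis and vertical below 0.05 rad and linear speed of square below 0.01 m/s and contact force between square and the fingers below 0.1 N), for 0.3 s.
2. The rule is pulled out until its hook face is within 6 mm of the blade's outer edge (touching is allowed) and held there for at least 0.7 s, the square still flush and on the line (x of face_left in the frame of panel between -0.0775 and -0.0725 m and x of face_right in the frame of panel between -0.0775 and -0.0725 m and y of blade_edge in the frame of mark between -0.004 and 0.004 m and height (world z) of each of face_left, face_right below 0.014 m and angle between square's own z axis and vertical below 0.05 rad and y of hook in the frame of square between 0.0585 and 0.066 m and value of joint rule above 0.04 m), for 0.7 s.
At the end, for the whole second after the job is handed in: Square released and still, stock down on the bench (within 4 mm, tilt under 0.05 rad), stock face within 2.5 mm of the panel's front edge at both ends, blade's outer edge within 4 mm of the line's middle; rule home within 6 mm; no bystander ever moved over 30 mm (all of step 1 and value of joint rule below 0.006 m); the robot touches nothing.
It fails at once if the pipe coupling is moved more than 30 mm (distance of coupling from where it was at the start of the episode above 0.03 m).
It fails at once if the pipe tee is moved more than 30 mm (distance of tee from where it was at the start of the episode above 0.03 m).
It fails at once if the carton is moved more than 30 mm (distance of carton from where it was at the start of the episode above 0.03 m).
It also fails if it takes over 54 s, if anything falls off the work surface, if the arm or the gripper's body presses on something with over 40 N, if the wrist force passes 120 N, or if a joint passes its speed limit or range.

## Working session

There is one attempt and no reset: what is moved stays moved. The work goes in short steps, Python scripts to look and compute and a shell command to move; the robot and the scene stay as the last step left them, time stands still between calls to the robot, and variables do not carry over. Pictures are saved under pics/ and viewed, at most 11 in all, crops included, and the job is handed in when it is done.

```bash
mkdir -p pics; python3 - <<'E'
from cell import *
import cv2,numpy as np
s=read_state();print({k:np.round(v,3).tolist() for k,v in s.items()})
for c in("top","scene"):
    im=camera(c);cv2.imwrite(f"pics/{c}0.png",im[:,:,::-1])
    k=calibration(c);print(c,np.round(k["mtx"],1).tolist(),np.round(k["distortion"],4),np.round(k["cam_to_world"],3).tolist())
    for q in("panel","mark","square","hook","tab","coupling","tee","carton"):
        for r in regions_of(c,q)[:2]:print(q,round(r["conf"],2),np.round(r["rect"],1),r["pixels"].sum())
print(calibration("wrist"))
E
```

```text
{'clock': 0.0, 'joints': [-1.233, 0.3, 1.522, -0.0, 1.321, -0.067], 'qd': [-0.001, -0.001, -0.001, -0.0, 0.001, 0.001], 'effort': [-0.002, -53.182, -35.273, 0.071, 0.024, -0.0], 'eef_pos': [216.501, -505.303, 204.889], 'eef_rot': [-3.14, -0.0, 0.405], 'wrist_force': [0.225, -0.564, 0.73], 'moment': [-0.01, -0.021, -0.038], 'finger_force': 0.0, 'finger_gap': 93.871}
top [[584.0, 0.0, 323.0], [0.0, 584.0, 238.7], [0.0, 0.0, 1.0]] [0.0506 0.     0.     0.     0.    ] [[-0.009, -0.994, 0.11, 444.966], [-1.0, 0.007, -0.013, -44.617], [0.013, -0.11, -0.994, 1207.873], [0.0, 0.0, 0.0, 1.0]]
panel 0.75 [194.9 207.6 280.4 120.9] 14226
panel 0.5 [133.2 237.8 156.9  39.5] 1268
square 0.95 [466.5 261.9  57.2  97.9] 1819
hook 0.76 [130.9 237.4 151.8  37.5] 1260
tab 0.8 [135.6 236.4 154.6  39.6] 1350
coupling 0.67 [222.8 334.   30.2  30.4] 555
coupling 0.36 [468.5 264.2  56.2  93.9] 1936
tee 0.6 [123.4 331.   44.6  55.4] 1513
carton 0.93 [419.9 154.2  68.1  57.5] 3398
scene [[558.6, 0.0, 324.8], [0.0, 558.6, 242.0], [0.0, 0.0, 1.0]] [-0.1688  0.      0.      0.      0.    ] [[-0.42, 0.604, -0.677,
[... 461 characters left out ...]
40. ] 1009
carton 0.79 [199.5 280.3  68.6  63.8] 3109
carton 0.59 [418.4 233.6  29.8  31.2] 765
{'mtx': array([[340.64800754,   0.        , 317.29181574],
       [  0.        , 340.64800754, 236.73107329],
       [  0.        ,   0.        ,   1.        ]]), 'distortion': array([-0.02265042,  0.        ,  0.        ,  0.        ,  0.        ]), 'hand_eye': array([[-4.44868072e-04, -9.62228574e-01, -2.72242491e-01,
         7.96565520e+01],
       [ 9.99999887e-01, -4.73176658e-04,  3.83337644e-05,
        -2.89662605e-01],
       [-1.65704636e-04, -2.72242443e-01,  9.62228676e-01,
        -1.79355716e+02],
       [ 0.00000000e+00,  0.00000000e+00,  0.00000000e+00,
         1.00000000e+00]])}
```

View pics/top0.png

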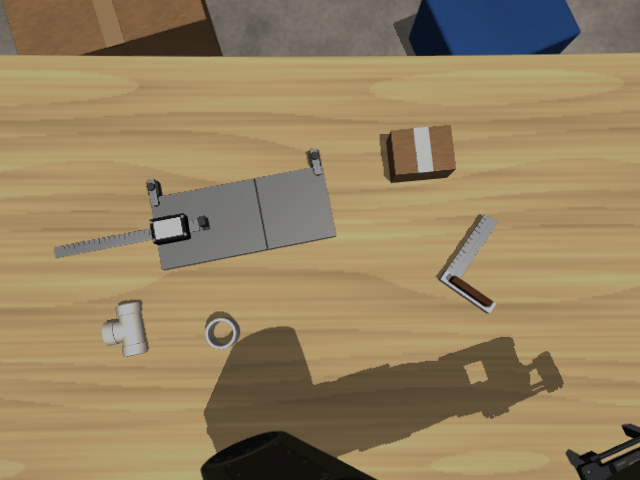

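View pics/scene0.png

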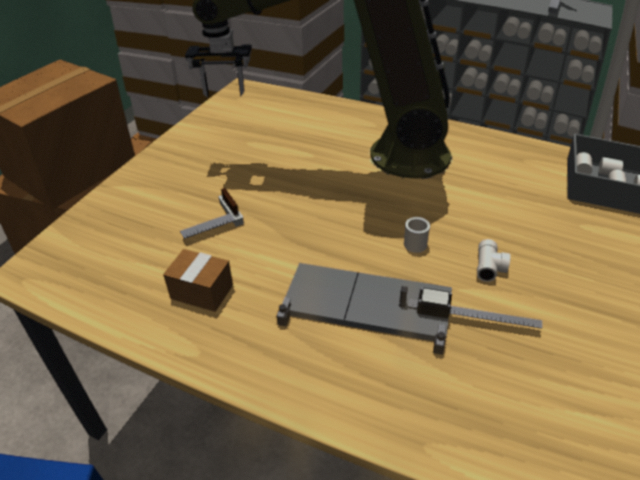

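The top picture shows the panel (columns 150–335, rows 165–270), with the line from (268,248) to (255,178). The square has its stock from (440,277) to (493,311) and its blade up to (490,217). The coupling is at (222,333), the tee at (125,330) and the carton at (420,153). The scene picture agrees with this.

```bash
cat > h.py <<'E'
from cell import *
import cv2,numpy as np
from scipy.spatial.transform import Rotation as Ro
def c2w(c,s=None):
    k=calibration(c)
    if c!="wrist":return k,k["cam_to_world"]
    T=np.eye(4);T[:3,:3]=Ro.from_euler("xyz",s["eef_rot"]).as_matrix();T[:3,3]=s["eef_pos"]
    return k,T@k["hand_eye"]
def px2w(c,px,z,s=None):
    k,T=c2w(c,s)
    n=cv2.undistortPoints(np.float64(px).reshape(-1,1,2),k["mtx"],k["distortion"]).reshape(-1,2)
    d=np.c_[n,np.ones(len(n))]@T[:3,:3].T
    return T[:3,3]+d*((z-T[2,3])/d[:,2])[:,None]
def w2px(c,P,s=None):
    k,T=c2w(c,s);W=np.linalg.inv(T)
    return cv2.projectPoints(np.float64(P).reshape(-1,1,3),cv2.Rodrigues(W[:3,:3])[0],W[:3,3],k["mtx"],k["distortion"])[0].reshape(-1,2)
E
python3 - <<'E'
from h import *
try: print(grasp_offset)
except Exception as e:print(e)
p=lambda n,px,z:print(n,np.round(px2w("top",px,z)[:,:2],1).tolist())
p("panel front corners",[(163,269),(335,237)],20)
p("line front,rear",[(268,248),(255,178)],20)
p("tab",[(203,222)],66)
p("rail ends",[(452,278),(491,306)],57)
p("blade tip outer/inner, stock corner",[(484,215),(495,221),(438,277)],25)
p("coupling",[(222,333)],65);p("tee",[(127,329)],40);p("carton",[(420,153)],80)
E
```

```text
18.8
panel front corners [[517.8, 263.2], [580.3, -85.2]]
line front,rear [[558.7, 51.7], [704.2, 78.7]]
tab [[606.6, 175.5]]
rail ends [[493.1, -313.4], [438.0, -387.5]]
blade tip outer/inner, stock corner [[622.7, -390.5], [610.2, -412.4], [496.7, -292.6]]
coupling [[390.8, 136.1]]
tee [[399.8, 324.8]]
carton [[739.2, -252.9]]
```

```bash
python3 -m jog '[[94,[0.724,-0.112,0.1],0],[94,[0.724,-0.112,0.1],0],[94,[0.724,-0.112,0.1],0],[94,[0.724,-0.112,0.1],0],[94,[0.724,-0.112,0.1],0],[94,[0.724,-0.112,0.1],0],[94,[0.724,-0.112,0.1],0],[94,[0.724,-0.112,0.1],0],[94,[0,0,0],-0.042],[94,[0,0,0],-0.042],[94,[0,0,0],-0.042],[94,[0,0,0],-0.042],[94,[0,0,0],0],[94,[0,0,0],0]]'
python3 - <<'E'
from h import *
s=read_state();im=camera("wrist");cv2.imwrite("pics/w1.png",im[:,:,::-1])
print(s["clock"],np.round(s["eef_pos"],1),np.round(s["eef_rot"],3))
for r in regions_of("wrist","square"):print(r["conf"],np.round(r["rect"]))
E
```

```text
clock: 2.3
eef_pos: [465.1, -350.3, 165.5]
eef_rot: [-3.142, -0.0, 0.929]
wrist_force: [-0.3, -0.3, 1.0]
finger_gap: 94.0
finger_force: 0.0
2.3 [ 465.1 -350.3  165.5] [-3.142 -0.     0.929]
0.93 [392. 221. 181. 123.]
```

View pics/w1.png

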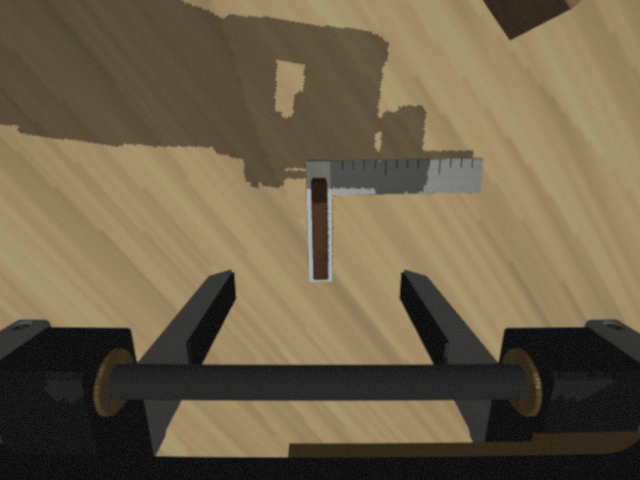

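```bash
python3 - <<'E'
from h import *
s=read_state();im=camera("wrist").astype(int)
q=px2w("wrist",[(319.5,179),(320,281)],57,s);print("rail",q[:,:2].round(1).tolist())
b=px2w("wrist",[(307,160),(481,158),(308,281),(331,281)],25,s);print("blade/stock",b[:,:2].round(1).tolist())
a=q[0]-q[1];print("rail yaw",np.degrees(np.arctan2(a[1],a[0])),np.linalg.norm(a))
e=b[1]-b[0];print("blade yaw",np.degrees(np.arctan2(e[1],e[0])),np.linalg.norm(e))
c=q.mean(0)+12*a/np.linalg.norm(a)
R=Ro.from_euler("xyz",s["eef_rot"]).as_matrix()
print("tool shift to target /50",(R.T@(np.r_[c[:2],40-18.8]-s["eef_pos"])/50).round(3))
E
```

```text
rail [[495.7, -312.5], [440.9, -386.7]]
blade/stock [[494.9, -294.6], [624.6, -388.8], [423.2, -390.6], [441.9, -404.6]]
rail yaw 53.61292090030422 92.25789785299018
blade yaw -35.99505758509191 160.30365311028865
tool shift to target /50 [0.29  0.04  2.885]
```

```bash
python3 -m jog '[[94,[0.1,0.01,0.6],-0.003],[94,[0.1,0.01,0.7],0],[60,[0.09,0.02,0.7],0],[50,[0,0,0.5],0],[40,[0,0,0.2],0],[0,[0,0,0],0],[0,[0,0,0],0],[0,[0,0,0],0],[0,[0,0,0],0],[0,[0,0,0],0],[0,[0,0,0],0],[0,[0,0,0],0],[0,[0,0,0],0]]' 40; python3 -m jog '[[0,[0,0,-0.2],0],[0,[0,0,-0.4],0],[0,[0,0,-0.4],0],[0,[0,0,0],0],[0,[0,0,0],0]]'
```

```text
clock: 3.75
eef_pos: [475.4, -339.8, 30.5]
eef_rot: [3.142, 0.0, 0.942]
wrist_force: [-0.2, 1.2, 1.3]
finger_gap: 13.7
finger_force: 40.0
clock: 4.25
eef_pos: [475.1, -339.6, 80.1]
eef_rot: [-3.141, -0.0, 0.942]
wrist_force: [0.4, -0.1, -5.1]
finger_gap: 13.7
finger_force: 40.0
```

```bash
python3 -m jog '[[0,[0,0,0],-0.043],[0,[0,0,0],-0.043],[0,[0,0,0],-0.043],[0,[0,0,0],-0.043],[0,[0,0,0],-0.043],[0,[0,0,0],-0.042],[0,[0.4,0.15,0],0],[0,[0.75,0.27,0],0],[0,[0.75,0.27,0],0],[0,[0.75,0.27,0],0],[0,[0.75,0.27,0],0],[0,[0.75,0.27,0],0],[0,[0.75,0.27,0],0],[0,[0.75,0.27,0],0],[0,[0.5,0.17,0],0],[0,[0.29,0.1,0],0],[0,[0,0,0],0],[0,[0,0,0],0],[0,[0,0,0],0],[0,[0,0,0],0]]'
python3 - <<'E'
from h import *
s=read_state();im=camera("wrist");cv2.imwrite("pics/w2.png",im[:,:,::-1])
print(s["clock"],np.round(s["eef_pos"],1),np.round(s["eef_rot"],4))
E
```

```text
clock: 6.25
eef_pos: [531.7, -3.4, 80.3]
eef_rot: [-3.141, -0.0, 1.748]
wrist_force: [0.6, 0.2, -4.3]
finger_gap: 13.2
finger_force: 40.0
6.25 [531.7  -3.4  80.3] [-3.1414 -0.      1.7481]
```

View pics/w2.png

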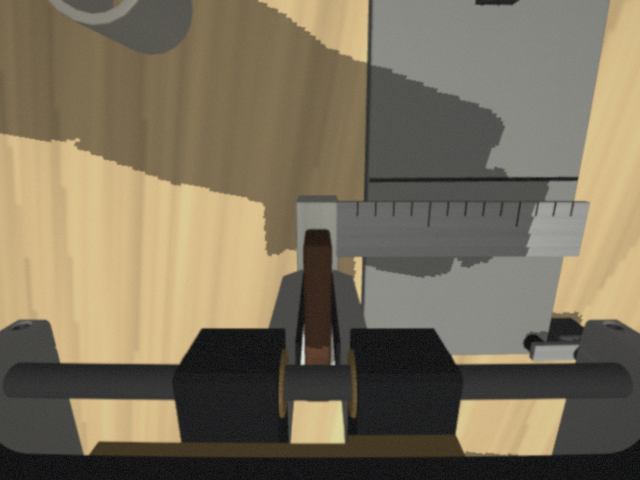

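```bash
python3 - <<'E'
from h import *
s=read_state();g=cv2.cvtColor(camera("wrist"),cv2.COLOR_RGB2GRAY).astype(float)
fit=lambda p:np.r_[cv2.fitLine(np.float32(p[:,:2]),cv2.DIST_HUBER,0,.01,.01).ravel()]
# line centre
P=[]
for c in range(380,570,5):
    w=g[171:189,c];d=np.clip(np.median(w)-w-15,0,None);P.append((c,171+(d@np.arange(18))/max(d.sum(),1e-6)))
L=px2w("wrist",P,20,s)
E=[]
for r in list(range(30,60,4))+list(range(80,170,5)):
    E.append((355+np.argmax(np.diff(g[r,355:385]))+1,r))
E=np.float64(E);print("edge px",E[::4].tolist())
print(g[100,355:380].astype(int).tolist()); 
F=px2w("wrist",E,20,s)
B=[]
for c in range(345,580,5):
    B.append((c,190+np.argmax(np.abs(np.diff(g[190:212,c])))+1))
print("blade px",B[::8],g[190:212,400].astype(int).tolist())
Bl=px2w("wrist",B,s["eef_pos"][2]-30.5+25,s)
for n,p in(("line",L),("edge",F),("blade",Bl)):
    f=fit(p);a=np.degrees(np.arctan2(f[1],f[0]));print(n,np.round(f,4),round(a,2))
    res=(p[:,:2]-f[2:])@np.array([-f[1],f[0]]);print(" res",np.std(res).round(2))
for n,px in(("stock end corners L,R",[(297,197),(337,197)]),):print(n,px2w("wrist",px,s["eef_pos"][2]-5.5,s).round(1).tolist())
E
```

```text
edge px [[372.0, 30.0], [371.0, 46.0], [371.0, 80.0], [370.0, 100.0], [370.0, 120.0], [369.0, 140.0], [369.0, 160.0]]
[118, 118, 119, 119, 119, 116, 117, 117, 117, 114, 101, 76, 58, 53, 58, 70, 80, 82, 80, 83, 84, 83, 82, 84, 85]
blade px [(345, np.int64(201)), (385, np.int64(202)), (425, np.int64(202)), (465, np.int64(201)), (505, np.int64(202)), (545, np.int64(202))] [85, 82, 80, 80, 81, 80, 84, 84, 83, 78, 75, 74, 91, 100, 100, 103, 99, 102, 103, 102, 105, 102]
line [9.827000e-01 1.854000e-01 6.226697e+02 6.747560e+01] 10.68
 res 0.1
edge [ 1.930000e-01 -9.812000e-01  5.476554e+02  1.061681e+02] -78.87
 res 1.85
blade [9.844000e-01 1.760000e-01 6.046636e+02 5.774740e+01] 10.14
 res 0.43
stock end corners L,R [[512.3, 43.9, 74.9], [533.8, 47.8, 74.9]]
```

```bash
python3 -m jog '[[0,[0.05,0.18,0.2],-0.003],[0,[0.06,0.18,0.3],0],[0,[0,0,0.3],0],[0,[0,0,0.14],0],[0,[0,0,0],0],[0,[0,0,0],0],[0,[0,0,0],0]]'
python3 - <<'E'
from h import *
s=read_state();im=camera("wrist");cv2.imwrite("pics/w3.png",cv2.resize(im[120:300,270:600,::-1],None,fx=2.4,fy=2.4,interpolation=cv2.INTER_CUBIC))
np.save("w3.npy",im)
print(s["clock"],np.round(s["eef_pos"],1),np.round(s["eef_rot"],4))
E
```

```text
clock: 7.05
eef_pos: [548.9, 6.2, 34.3]
eef_rot: [3.14, 0.0, 1.759]
wrist_force: [0.1, -0.1, -4.6]
finger_gap: 13.7
finger_force: 40.0
7.05 [548.9   6.2  34.3] [3.1404e+00 3.0000e-04 1.7586e+00]
```

View pics/w3.png

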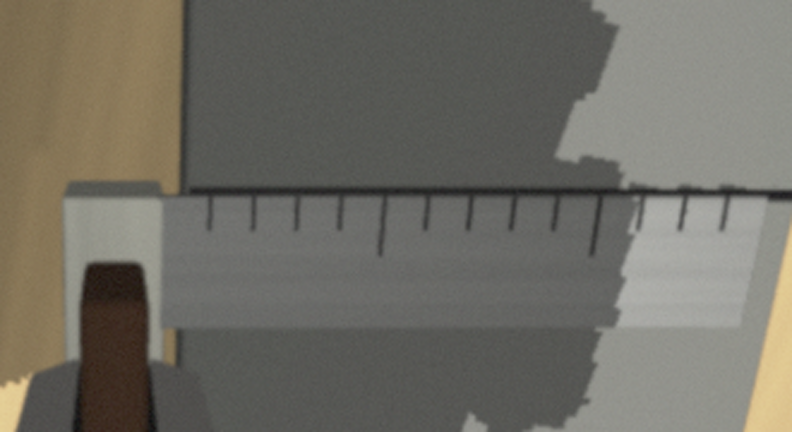

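```bash
python3 - <<'E'
from h import *
s=read_state();g=cv2.cvtColor(np.load("w3.npy"),cv2.COLOR_RGB2GRAY).astype(float)
a=np.radians(10.68);X=np.array([np.cos(a),np.sin(a)]);Y=np.array([-X[1],X[0]])
zb=s["eef_pos"][2]-30.5+25
for c in(360,420,480,520): print(c,g[192:208,c].astype(int).tolist())
P=[];B=[]
for c in range(355,525,4):
    d=np.diff(g[190:207,c]);i=np.argmin(d[:10]);P.append((c,190+i+1));j=i+1+np.argmax(d[i+1:]);B.append((c,190+j+1))
for n,p,z in(("line near(+y) border",P,20),("blade edge",B,zb)):
    w=px2w("wrist",p,z,s)[:,:2];f=np.polyfit(w@X,w@Y,1)
    print(n,np.degrees(f[0])+10.68, "Y at X=640",np.polyval(f,640),"std",np.std(w@Y-np.polyval(f,w@X)))
print("edge X",px2w("wrist",[(347.5,140),(347.5,170)],20,s)[:,:2]@X,"stock face X",px2w("wrist",[(337.5,205),(337.5,255)],zb,s)[:,:2]@X, "tcp X",s["eef_pos"][:2]@X)
E
```

```text
360 [90, 89, 88, 84, 85, 74, 51, 41, 43, 69, 95, 107, 111, 110, 108, 108]
420 [88, 88, 87, 88, 84, 76, 56, 37, 47, 69, 95, 106, 107, 106, 105, 105]
480 [85, 87, 84, 89, 82, 76, 57, 37, 45, 65, 86, 99, 101, 98, 102, 100]
520 [86, 84, 86, 85, 86, 75, 59, 35, 39, 50, 50, 53, 59, 57, 67, 71]
line near(+y) border 10.67442837190575 Y at X=640 -47.72675089874407 std 0.2112908968307469
blade edge 11.011616965475108 Y at X=640 -47.98929718279022 std 0.2600254274444327
edge X [557.2207078  557.61313666] stock face X [551.81273896 552.30928707] tcp X 540.4688300335282
```

```bash
python3 -m jog '[[0,[-0.024,0.04,0.03],0],[0,[0,0.04,0.03],0],[0,[0,0,0.012],0],[0,[0,0,0],0],[0,[0,0,0],0]]'; python3 -m jog '[[0,[0,0.01,0],0],[0,[0,0.01,0],0],[0,[0,0,0],0],[0,[0,0,0],0]]';python3 -m jog '[[0,[0,0.01,0],0],[0,[0,0.01,0],0],[0,[0,0,0],0],[0,[0,0,0],0]]'
```

```text
clock: 7.6
eef_pos: [553.1, 5.8, 30.5]
eef_rot: [3.14, 0.0, 1.759]
wrist_force: [-1.7, -0.7, 5.9]
finger_gap: 13.6
finger_force: 40.0
clock: 8.0
eef_pos: [553.3, 5.8, 30.5]
eef_rot: [-3.141, 0.0, 1.759]
wrist_force: [-8.1, -2.7, 10.4]
finger_gap: 13.5
finger_force: 40.0
clock: 8.4
eef_pos: [553.9, 6.0, 30.5]
eef_rot: [-3.14, 0.0, 1.759]
wrist_force: [-11.7, -2.0, 15.0]
finger_gap: 13.5
finger_force: 40.0
```

```bash
python3 -m jog '[[20,[0,-0.004,0],0],[34,[0,0,0],0],[40,[0,0,0],0],[40,[0,0,0],0],[40,[0,0,0],0],[40,[0,0,-0.3],0],[40,[0,0,-0.4],0],[40,[0,0,-0.4],0],[40,[0,0,-0.3],0],[40,[0,0,0],0],[40,[0,0,0],0]]'
python3 - <<'E'
from h import *
s=read_state();im=camera("wrist");cv2.imwrite("pics/w4.png",im[:,:,::-1]);np.save("w4.npy",im)
print(s["clock"],np.round(s["eef_pos"],1),np.round(s["eef_rot"],4))
E
```

```text
clock: 9.5
eef_pos: [554.4, 6.2, 100.1]
eef_rot: [3.141, 0.0, 1.759]
wrist_force: [-0.2, 0.6, 0.1]
finger_gap: 39.9
finger_force: 0.0
9.5 [554.4   6.2 100.1] [3.1410e+00 1.0000e-04 1.7588e+00]
```

View pics/w4.png

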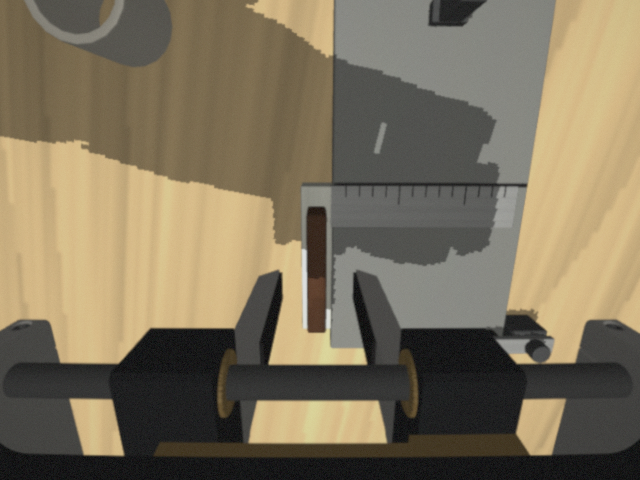

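```bash
python3 - <<'E'
from h import *
s=read_state();g=cv2.cvtColor(np.load("w4.npy"),cv2.COLOR_RGB2GRAY).astype(float)
a=np.radians(10.68);X=np.array([np.cos(a),np.sin(a)]);Y=np.array([-X[1],X[0]])
P=[];B=[]
for c in range(338,490,4):
    d=np.diff(g[178:192,c]);i=np.argmin(d[:9]);P.append((c,178+i+1));j=i+1+np.argmax(d[i+1:]);B.append((c,178+j+1))
for n,p,z in(("line border",P,20),("blade edge",B,25)):
    w=px2w("wrist",p,z,s)[:,:2];f=np.polyfit(w@X,w@Y,1);print(n,np.degrees(f[0])+10.68,np.polyval(f,640))
for r in(192,200,260,290,310,325):print(r,g[r,318:346].astype(int).tolist())
print("X of col 332 z20/25",px2w("wrist",[(333,150)],20,s)[:,:2]@X,px2w("wrist",[(331,200),(331,320)],25,s)[:,:2]@X)
E
python3 - <<'E'
import cv2,numpy as np
im=np.load("w4.npy")[170:340,270:440,::-1]
cv2.imwrite("pics/w4c.png",cv2.resize(im,None,fx=3.5,fy=3.5,interpolation=cv2.INTER_CUBIC))
E
```

```text
line border 10.759507181768942 -47.71750918349806
blade edge 10.756207341547563 -49.28976470442149
192 [141, 142, 142, 146, 143, 144, 147, 144, 144, 140, 142, 143, 134, 122, 109, 106, 109, 106, 107, 108, 105, 105, 109, 106, 106, 104, 99, 82]
200 [140, 142, 142, 144, 144, 142, 144, 143, 144, 142, 143, 137, 131, 121, 109, 106, 109, 104, 107, 104, 105, 107, 105, 105, 106, 108, 105, 104]
260 [39, 43, 45, 45, 42, 46, 44, 58, 98, 130, 138, 137, 130, 110, 86, 79, 89, 112, 133, 143, 141, 141, 142, 144, 139, 144, 138, 141]
290 [69, 71, 71, 71, 69, 68, 64, 72, 103, 130, 131, 131, 118, 93, 81, 83, 96, 114, 138, 139, 143, 143, 140, 140, 143, 142, 141, 140]
310 [64, 64, 64, 64, 58, 58, 59, 101, 162, 211, 216, 207, 178, 119, 109, 135, 141, 141, 141, 141, 140, 140, 143, 142, 142, 141, 142, 144]
325 [63, 68, 64, 64, 63, 62, 74, 120, 186, 215, 220, 213, 180, 135, 133, 141, 140, 141, 141, 142, 141, 142, 139, 138, 140, 140, 141, 141]
X of col 332 z20/25 [557.36480278] [556.12971618 557.36323645]
```

View pics/w4c.png

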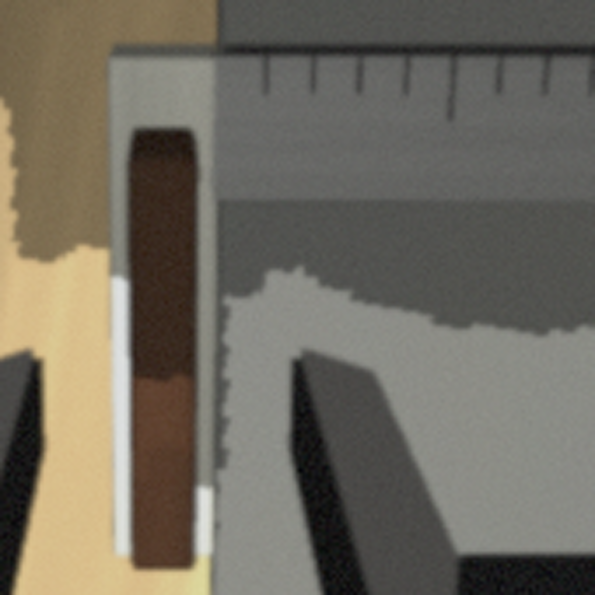

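The stock sits flush at column ~332, and the blade edge is on the middle of the line: Y -49.3 against -49.2. Next is the tab.

```bash
python3 -m jog '[[50,[0.5,0.3,0],0],[50,[0.6,0.4,0],0],[50,[0.6,0.4,0],0],[50,[0.5,0.4,0],0],[50,[0.4,0.23,0],0],[50,[0,0,0],0],[50,[0,0,0],0]]'
python3 - <<'E'
from h import *
s=read_state();im=camera("wrist");cv2.imwrite("pics/w5.png",im[:,:,::-1])
print(s["clock"],np.round(s["eef_pos"],1),np.round(s["eef_rot"],4))
for q in("tab","hook"):
    for r in regions_of("wrist",q)[:2]:print(q,r["conf"],np.round(r["rect"],1))
E
```

```text
clock: 10.25
eef_pos: [614.5, 149.9, 98.8]
eef_rot: [-3.14, 0.0, 1.759]
wrist_force: [-0.2, 1.0, -0.2]
finger_gap: 50.4
finger_force: 0.0
10.25 [614.5 149.9  98.8] [-3.1399e+00  1.0000e-04  1.7594e+00]
tab 0.87 [317.6 115.   33.1 230. ]
hook 0.9 [319.1 116.   33.5 227.9]
hook 0.18 [347.8 223.2 275.4 440. ]
```

View pics/w5.png

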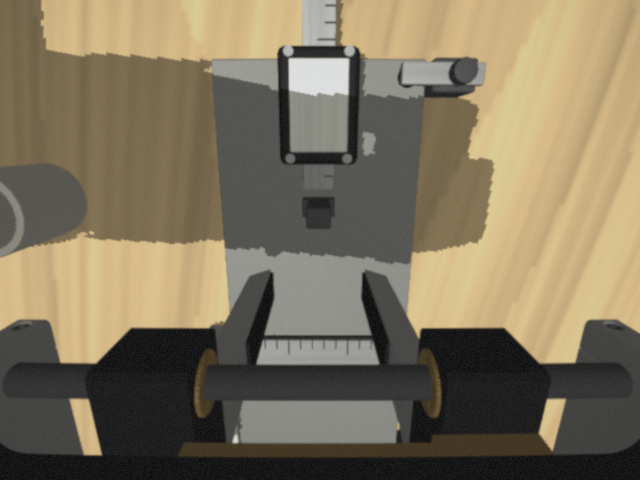

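```bash
python3 - <<'E'
from h import *
s=read_state();im=camera("wrist");cv2.imwrite("pics/w5c.png",cv2.resize(im[180:245,280:360,::-1],None,fx=7,fy=7,interpolation=cv2.INTER_CUBIC))
R=Ro.from_euler("xyz",s["eef_rot"]).as_matrix()
for p in[(319,209),(319,228),(319,218),(319,198)]:
  for z in(66,30):
    w=px2w("wrist",[p],z,s)[0];print(p,z,w.round(1),"tool",((R.T@(w-s["eef_pos"]))).round(1))
E
```

```text
(319, 209) 66 [609.1 186.3  66. ] tool [37.7  1.4 33.6]
(319, 209) 30 [610.6 179.4  30. ] tool [30.6  1.5 69.6]
(319, 228) 66 [611.5 174.1  66. ] tool [25.2  1.4 33.6]
(319, 228) 30 [613.3 165.1  30. ] tool [16.   1.5 69.6]
(319, 218) 66 [610.2 180.5  66. ] tool [31.8  1.4 33.6]
(319, 218) 30 [611.9 172.6  30. ] tool [23.7  1.5 69.6]
(319, 198) 66 [607.8 193.2  66. ] tool [44.7  1.4 33.6]
(319, 198) 30 [609.1 187.4  30. ] tool [38.8  1.5 69.6]
```

View pics/w5c.png

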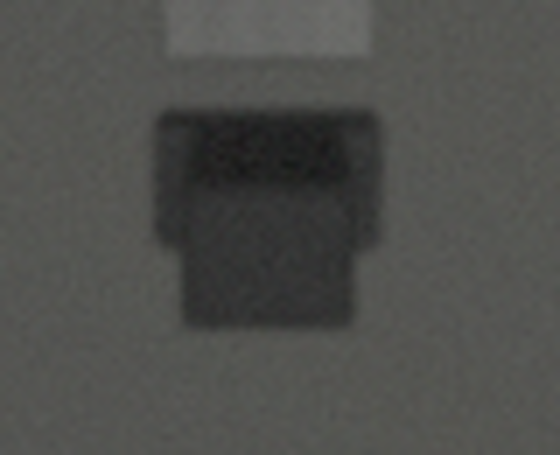

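```bash
python3 -m jog '[[50,[0.35,0.02,0],0],[50,[0.3,0,0],0],[50,[0,0,0.5],0],[50,[0,0,0.5],0],[50,[0,0,0.296],0],[0,[0,0,0],0],[0,[0,0,0],0],[0,[0,0,0],0],[0,[0,0,0],0],[0,[0,0,0],0],[0,[0,0,0],0],[0,[0,0,0],0]]' 40
```

```text
clock: 11.65
eef_pos: [608.9, 182.0, 35.9]
eef_rot: [-3.139, 0.0, 1.759]
wrist_force: [-12.6, -2.5, 9.8]
finger_gap: 15.5
finger_force: 40.0
```

```bash
python3 -m jog '[[0,[-0.15,-0.02,0],0],[0,[-0.25,0,0],0],[0,[-0.3,0,0],0],[0,[-0.3,0,0],0],[0,[-0.3,0,0],0],[0,[-0.3,0,0],0],[0,[-0.2,0,0],0],[0,[-0.1,0,0],0],[0,[0,0,0],0],[0,[0,0,0],0]]'
python3 - <<'E'
from h import *
s=read_state();im=camera("wrist");cv2.imwrite("pics/w6.png",cv2.resize(im[150:400,160:480,::-1],None,fx=2.4,fy=2.4,interpolation=cv2.INTER_CUBIC))
print(np.round(s["eef_pos"],1),s["eef_pos"][:2]@np.array([-.1854,.9827]))
E
```

```text
clock: 12.65
eef_pos: [626.6, 89.1, 36.0]
eef_rot: [-3.141, -0.001, 1.759]
wrist_force: [-5.2, 5.3, 5.6]
finger_gap: 15.7
finger_force: 40.0
[626.6  89.1  36. ] -28.6039126243094
```

View pics/w6.png

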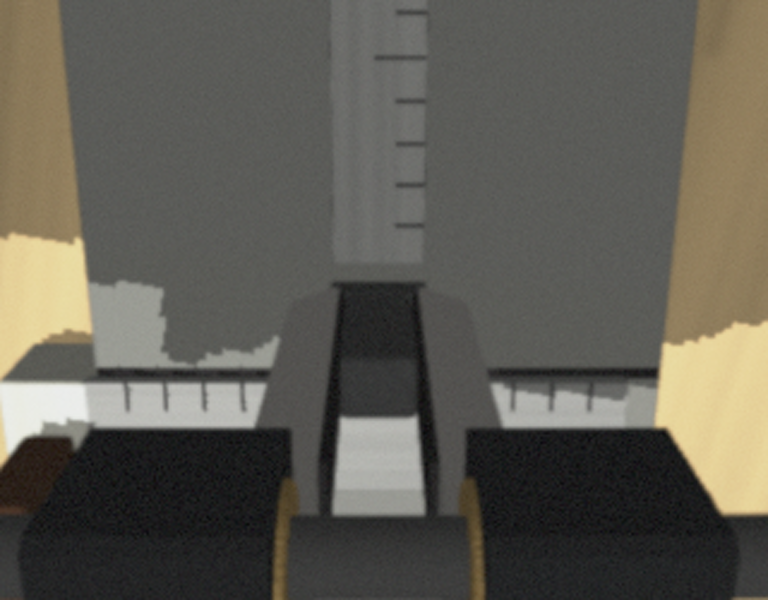

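```bash
python3 - <<'E'
from h import *
s=read_state();Y=np.array([-.1854,.9827])
w=px2w("wrist",[(318,298.8),(318,322.9)],66,s)[:,:2]@Y;print("tab edges",w)
print("blade edge",px2w("wrist",[(215,150+381/2.4),(390,150+378/2.4)],25,s)[:,:2]@Y)
print("foot back edge top z30.5",px2w("wrist",[(318,150+285/2.4)],30.5,s)[:,:2]@Y)
E
```

```text
tab edges [-22.16855046 -35.16024124]
blade edge [-49.16121396 -48.10073465]
foot back edge top z30.5 [-20.4439932]
```

```bash
python3 -m jog '[[0,[-0.07,0,0],0],[0,[-0.07,0,0],0],[0,[-0.05,0,0],0],[0,[-0.03,0,0],0],[0,[0,0,0],0],[0,[0,0,0],0],[0,[0,0,0],0],[0,[0,0,0],0],[0,[0,0,0],0],[0,[0,0,0],0],[0,[0,0,0],0],[0,[0,0,0],0],[0,[0,0,0],0],[0,[0,0,0],0]]'
python3 - <<'E'
from h import *
s=read_state();Y=np.array([-.1854,.9827]);im=camera("wrist")
print(np.round(s["eef_pos"],1),s["eef_pos"][:2]@Y)
g=cv2.cvtColor(im,cv2.COLOR_RGB2GRAY).astype(int);print(g[292:325,318].tolist())
for c in(215,225,380,395):print(c,g[280:312,c].tolist())
for r in(285,290,295,300,305,310,315,320,325):print(r,px2w("wrist",[(318,r)],66,s)[:,:2]@Y,px2w("wrist",[(220,r)],25,s)[:,:2]@Y)
E
```

```text
clock: 14.1
eef_pos: [628.5, 78.6, 36.0]
eef_rot: [-3.141, -0.001, 1.759]
wrist_force: [-5.7, 4.9, 5.9]
finger_gap: 15.7
finger_force: 40.0
[628.5  78.6  36. ] -39.3077454918948
[38, 34, 39, 40, 36, 39, 40, 49, 47, 54, 56, 55, 56, 56, 56, 59, 54, 56, 54, 57, 56, 56, 58, 55, 54, 58, 55, 58, 56, 55, 59, 87, 143]
215 [154, 155, 155, 155, 157, 154, 145, 109, 63, 38, 42, 58, 75, 119, 179, 191, 190, 189, 189, 193, 195, 196, 195, 194, 195, 195, 194, 193, 193, 195, 192, 197]
225 [147, 151, 153, 156, 154, 154, 143, 113, 74, 54, 43, 59, 71, 80, 93, 99, 96, 121, 160, 176, 181, 178, 180, 181, 190, 194, 195, 193, 191, 194, 194, 194]
380 [92, 91, 91, 90, 90, 90, 84, 67, 45, 33, 39, 59, 67, 77, 92, 101, 103, 102, 105, 102, 104, 107, 106, 104, 103, 103, 101, 102, 100, 102, 104, 108]
395 [91, 91, 90, 94, 89, 92, 86, 68, 40, 31, 42, 56, 64, 77, 94, 100, 102, 104, 106, 105, 106, 105, 105, 104, 105, 101, 101, 101, 103, 103, 102, 104]
285 [-25.79009961] [-44.02052654]
290 [-28.37258602] [-47.31965065]
295 [-30.97835138] [-50.64858754]
300 [-33.60779005] [-54.007844]
305 [-36.26130518] [-57.39793814]
310 [-38.93930896] [-60.81939972]
315 [-41.64222289] [-64.27277049]
320 [-44.37047803] [-67.75860459]
325 [-47.12451536] [-71.27746889]
```

```bash
python3 -m jog '[[0,[-0.02,0,0],0],[0,[0,0,0],0],[0,[0,0,0],0],[0,[0,0,0],0],[0,[0,0,0],0],[0,[0,0,0],0],[0,[0,0,0],0],[0,[0,0,0],0],[0,[0,0,0],0],[0,[0,0,0],0],[0,[0,0,0],0]]'; python3 -m jog '[[50,[0,0,0],0],[50,[0,0,0],0],[50,[0,0,0],0],[50,[0,0,0],0],[50,[0,0,0],0],[50,[0,0,-0.4],0],[50,[0,0,-0.5],0],[50,[0,0,-0.5],0],[50,[0,0,-0.5],0],[50,[0,0,-0.5],0],[50,[0,0,0],0],[50,[0,0,0],0]]'
python3 - <<'E'
from h import *
s=read_state();im=camera("wrist");cv2.imwrite("pics/w7.png",im[:,:,::-1]);np.save("w7.npy",im)
print(np.round(s["eef_pos"],1))
E
```

```text
clock: 15.25
eef_pos: [628.7, 77.6, 36.0]
eef_rot: [-3.141, -0.001, 1.759]
wrist_force: [-5.2, 5.8, 6.0]
finger_gap: 15.7
finger_force: 40.0
clock: 16.45
eef_pos: [629.0, 76.9, 154.8]
eef_rot: [3.141, 0.0, 1.759]
wrist_force: [-0.3, 0.3, -0.5]
finger_gap: 50.0
finger_force: 0.0
[629.   76.9 154.8]
```

View pics/w7.png

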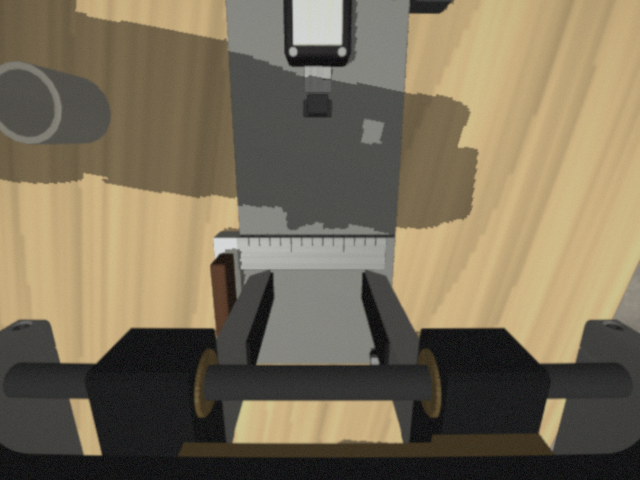

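The rule has run home, with the tab at (318,105). The square is still flush, with its blade on the line at row 237. I'll do a quick check of the numbers, then hand in.

```bash
python3 - <<'E'
from h import *
s=read_state();Y=np.array([-.1854,.9827]);g=cv2.cvtColor(np.load("w7.npy"),cv2.COLOR_RGB2GRAY).astype(float)
r=85+np.argmax(np.diff(g[85:125,318]))+1
print("tab front Y (home 59)",px2w("wrist",[(318,r)],66,s)[:,:2]@Y)
for c in(255,300,350):
    d=np.diff(g[230:244,c]);i=np.argmin(d);j=i+1+np.argmax(d[i+1:])
    print("line border (-47.7), blade (-49.3)",px2w("wrist",[(c,231+i)],20,s)[:,:2]@Y,px2w("wrist",[(c,231+j)],25,s)[:,:2]@Y)
sign_off()
E
```

```text
tab front Y (home 59) [54.80523055]
line border (-47.7), blade (-49.3) [-48.39866152] [-49.94676672]
line border (-47.7), blade (-49.3) [-48.33270722] [-49.87891546]
line border (-47.7), blade (-49.3) [-48.25793507] [-49.80478433]
the job is handed in; nothing more can be done
```

The job is handed in, but I signed off before seeing one check, so I can't be sure the rule ended within 6 mm of home: my last measurement put it about 4 mm short, including about 0.6 mm of camera offset. The square was released flush on the line, the rule was pulled to about 2–3 mm from the blade and held over 2 s, then it ran back; the pipe fittings and carton weren't touched.

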